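# Lower the ratchet hold-down onto the panel

### The arm

A 7-joint arm with a two-finger parallel gripper is mounted at the origin on the work surface. World frame = base frame: x ahead of the robot, y to its left, z up, the work surface at z = 0. Lengths are in m, angles in degrees, forces in N, time in s.
With the tool pointing down it reaches from about 0.4 to 0.85 m from the base axis. Payload 4.5 kg.
Tool frame: the origin (TCP) lies between the finger pads; the fingertips stand 14 mm ahead of it and the grasp point (between the pads) lies 5 mm behind it (nose_length is the distance from the TCP to the fingertips, in m); z points along the fingers, y is the direction in which the jaws open and shut (so a half turn about z gives the same grasp; the last joint's range is limited). The gripper opens to 88 mm and grips with 3 to 60 N. Pads are 18 mm wide; open, the fingers measure 123 mm over their backs; the gripper's body (75 mm by 187 mm) begins 45 mm behind the grasp point.
Start: joints at [-63.954, 39.483, -11.15, 89.685, 9.013, 51.709, -12.324], TCP at [0.255, 0.571, 0.253] pointing down, gripper open.
Joint ranges: [-172.22, 172.22], [-26.19, 119.32], [-84.43, 86.54], [7.71, 146.69], [-57.33, 237.33], [2.42, 119.75], [-152.13, 152.13]. Speed limits (degrees/s): [147.25, 147.25, 180, 180, 180, 180, 180].

### API

Orientations are given as a 3x3 rotation matrix whose columns are the frame's x, y, z axes.
In Python, from station import * gives the robot as it stands. The module is installed in compiled form; this text tells all that it offers.
- The arm moves only by the shell command python3 -m creep 'ROWS'. ROWS is JSON, a list of rows, each a list of 3 entries, a list of its own where there are three numbers: the shift along the tool's x, y, z in mm, then the turn about the tool's z in rad, then the finger opening in mm, from 0 to 88.1. In form: [[[tx, ty, tz], spin, jaw], ...]. A call has 1 to 20 rows; each row shifts and turns the commanded pose from where the row before left it, along the tool's axes as they then stand; what a row does not reach is not made up. A row lasts 1/10 s, in which the tool goes at most 50 mm and 8.59 degrees, less where a joint would pass 70% of its speed; a pose out of reach is approached as far as the arm can. A call with a gripper value outside its range is refused whole. The fingers move at their own pace and stop on an object; the grip force is fixed at half the most. Time passes only in rows, so rows that do not move let the fingers close. It gives the time, the measured TCP pose, the force and the opening at its end, in the units of the state.
- read_state(): the state, without advancing time (a new reading comes with each control period).
- camera(name): name is "scene" or "top" or "wrist"; returns a dict with "pixels" (400x640x3 uint8, red, green, blue), "fx", "fy", "cx", "cy" (pixels), "extrinsics" (4x4, takes a point from world to camera coordinates). Camera axes: x right, y down, z forward; pixel columns grow to the right and rows downward; lengths in m; the calibration is good to about 2 mm. A picture is of the moment at which its call begins. There is no depth.
- hand_in(): hands the job in, once; it reports no verdict.
The state is a dict: "clock": time; "q": joint angles; "joint_velocities": joint speeds; "joint_torque": joint torques, N m; "tool_pos": TCP position; "tcp_rot": TCP orientation; "contact_force": force on the tool from outside, world axes, zero at the start; "ft_torque": the same for the moment, N m; "opening": opening from 0.0 (shut) to 1.0 (fully open).
Only numpy, scipy, OpenCV 4.12 (cv2) and the standard library are available. Lean on these libraries where they do the work, as an engineer would, in place of code of your own. Each camera call takes 0.05 s, during which the arm holds its last target.

### The job

Set the bench hold-down on the panel: press the tail of its ratchet pawl down as far as it goes, so that the pawl swings out of the teeth and stays out, then push the raised arm down by its cross bar until the rubber foot rests on the panel. Only press and push with the fingers: do not force the arm past the teeth while the pawl is still in them, do not grip or lift anything, and do not shift the panel or the things lying about. Leave the arm down and the pawl out of the teeth, and take the hand away.

Things in the scene. Friction and masses are not known exactly. Their poses are not given: they have to be found in the camera images.
- holddown: The ratchet hold-down, screwed to the bench: grey steel base plate 175 x 100 x 12 mm with upright cheeks. Origin on the bench top, straight below the arm's hinge. Its x axis points level from the hinge towards the side to which the arm swings down; the pawl's tail is on the opposite (-x) side; z is up. The base plate reaches from x = -112 to +63 mm.
- main_hinge (a point): Centre of the arm's hinge, 100 mm above the bench. The hinge axis is the hold-down's y axis. A toothed steel wheel (54 mm radius over the teeth) turns here with the arm; the pawl's nose drops into the teeth from above.
- swing_arm (a joint): Angle of the arm (rad): 0 = raised 52 degrees above level, growing as it is pushed down; 0.908 = level, the foot then rests on the panel. It starts between 0.02 and 0.18. The hinge is stiff: the arm stays where it is left, and takes a downward push of about 5 to 15 N at the cross bar. With the pawl in the teeth it is blocked at about 0.23 to 0.27.
- cross_bar (a point): Centre of the black cross bar at the arm's end: a round bar 24 mm in diameter and 80 mm long, lying level along the hold-down's y axis, 200 mm from the hinge axis. It moves on a circle about main_hinge and ends 100 mm above the bench (its top 112 mm). The arm itself is a dark steel bar 20 mm wide and 24 mm deep.
- foot_sole (a point): Centre of the underside of the round rubber foot (34 mm diameter), on a stem below the arm, 150 mm out from the hinge; with the arm level it is 18 mm above the bench, on the panel's top.
- pawl (a joint): Angle of the pawl (rad): 0 = nose down in the teeth, 0.45 = pressed fully free (end stop). Above 0.15 the nose is clear of the teeth. It has no return spring: friction (about 4 to 5 N at the tail) holds it where it is left.
- pawl_tail (a point): Point on the top face of the pawl's tail, a ribbed steel thumb plate 50 mm long (along the hold-down's x) and 34 mm wide, 8 mm thick. At the start the point is 171 mm above the bench and 125 mm from the hinge axis on the -x side; the plate reaches from 30 mm nearer the hinge to 20 mm farther out. The pawl's pivot is 75 mm from the hinge on the -x side, 155 mm above the bench; pressed fully, the point goes down by about 23 mm.
- panel: Loose piece of bare plywood, 180 x 200 x 18 mm, flat on the bench below the arm. Origin at the centre of its underside, x along its 180 mm side. It is not to be shifted.
- offcut: Bystander: loose block of pale wood, 40 x 50 x 30 mm, lying on the panel. Origin under its centre.
- screwdriver: Bystander: screwdriver lying on the bench beside the hold-down, about 200 mm long, along its x axis.
- screw_carton: Bystander: small open cardboard box, 75 x 60 x 55 mm, beside the hold-down. Origin under its centre.
- bench_dog: Bystander: small aluminium peg with a wider head, 50 mm tall, standing beside the hold-down. Origin under its centre.
- drill: Bystander: cordless drill standing on its battery, about 190 mm tall and 190 mm long. Origin under its battery's centre.
- f_clamp: Bystander: F-shaped bar clamp, 300 mm long, lying on the bench.

How it is judged (in metres and radians):
On the way, in this order (a step that is already met when the one before it is completed fails the run):
1. the pawl is pressed out of the teeth while the arm is still raised (value of joint pawl above 0.3 rad and value of joint swing_arm below 0.45 rad), for 0.1 s.
2. the arm is pushed down until the foot is on the panel (z of foot_sole in the frame of panel below 0.0215 m), for 0.1 s.
At the end, for the whole second after the job is handed in: The pawl stands out of the teeth (above 0.3 rad), the foot's sole is on the panel (within 3.5 mm of its top), the arm is at rest, and the panel lies flat within 20 mm of where it was (value of joint pawl above 0.3 rad and z of foot_sole in the frame of panel below 0.0215 m and distance of panel from where it was at the start of the episode below 0.02 m and angle between panel's own z axis and vertical below 0.05 rad and velocity of joint swing_arm between -0.02 and 0.02 rad/s); the robot touches nothing.
It fails at once if the arm is forced past the teeth with the pawl still in them (value of joint pawl below 0.12 rad and distance of cross_bar from where it was at the start of the episode above 0.065 m).
It fails at once if the panel is shifted by more than 30 mm, or lifted (distance of panel from where it was at the start of the episode above 0.03 m or height (world z) of panel above 0.012 m).
It fails at once if a bystander is picked up, knocked over or moved by more than 30 mm (distance of any of offcut, screwdriver, screw_carton, bench_dog, drill, f_clamp from where it was at the start of the episode above 0.03 m or angle between any of offcut, screw_carton, bench_dog, drill, f_clamp's own z axis and vertical above 0.5 rad).
It also fails if it takes over 48 s, if anything falls off the work surface, if the arm or the gripper's body presses on something with over 40 N, if the wrist force passes 120 N, or if a joint passes its speed limit or range.

## Working session

There is one attempt and no reset: what is moved stays moved. The work goes in short steps, Python scripts to look and compute and a shell command to move; the robot and the scene stay as the last step left them, time stands still between calls to the robot, and variables do not carry over. Pictures are saved under pics/ and viewed, and the job is handed in when it is done.

```bash
mkdir -p pics; cat > h.py <<'E'
from station import *
import numpy as np, cv2
def snap(n,f):
    c=camera(n); cv2.imwrite('pics/'+f,c['pixels'][:,:,::-1]); return c
def P(c): return np.array([[c['fx'],0,c['cx']],[0,c['fy'],c['cy']],[0,0,1]])@np.array(c['extrinsics'])[:3]
def proj(c,p):
    v=P(c)@np.append(p,1); return v[:2]/v[2]
def ray(c,uv,z):
    E=np.array(c['extrinsics']);R=E[:3,:3];o=-R.T@E[:3,3]
    d=R.T@np.array([(uv[0]-c['cx'])/c['fx'],(uv[1]-c['cy'])/c['fy'],1]); return o+d*(z-o[2])/d[2]
E
python3 - <<'E'
from h import *
import pickle
d={n:snap(n,n+'1.png') for n in('scene','top')}
pickle.dump(d,open('c1.pkl','wb'))
for n in d: print(n,d[n]['fx'],np.round(d[n]['extrinsics'],3).tolist())
s=read_state(); print(s['clock'],s['tool_pos'],s['tcp_rot'],s['contact_force'],s['opening'])
E
```

```text
scene 361.5805420494629 [[-0.572, 0.82, 0.004, 0.303], [0.626, 0.439, -0.645, -0.263], [-0.53, -0.366, -0.765, 1.548], [0.0, 0.0, 0.0, 1.0]]
top 506.7575671401669 [[0.022, -1.0, 0.009, 0.015], [-0.985, -0.023, -0.173, 0.624], [0.174, -0.006, -0.985, 1.422], [0.0, 0.0, 0.0, 1.0]]
0.1 [0.25514821 0.56996163 0.25199884] [[-9.12786966e-01  4.08435658e-01 -5.18088755e-04]
 [ 4.08435955e-01  9.12785661e-01 -1.55168410e-03]
 [-1.60859129e-04 -1.62796310e-03 -9.99998662e-01]] [-0.40215856  0.41193306  0.58088062] 0.997275438720389
```

View pics/scene1.png

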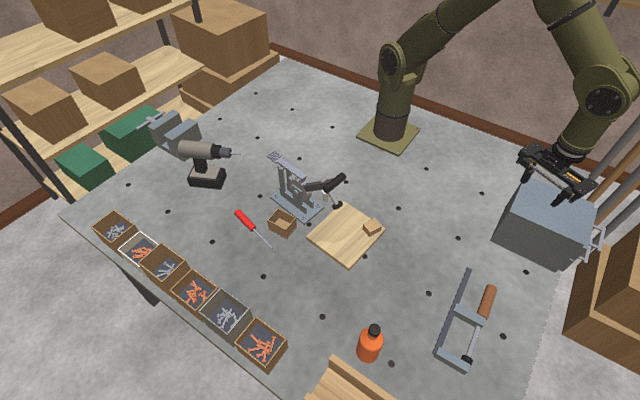

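View pics/top1.png

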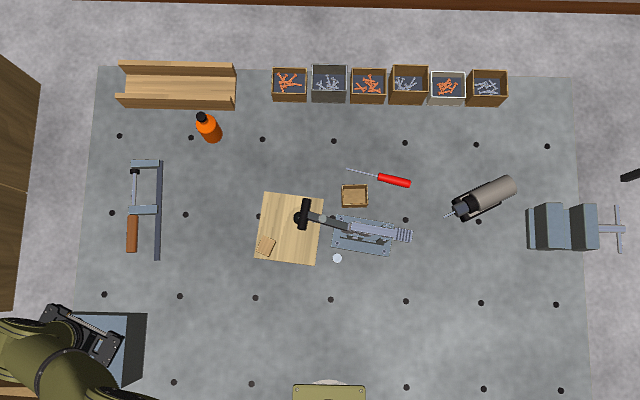

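```bash
python3 - <<'E'
import cv2
a=cv2.imread('pics/top1.png')[170:280,240:430];cv2.imwrite('pics/t1z.png',cv2.resize(a,None,fx=4,fy=4,interpolation=cv2.INTER_CUBIC))
a=cv2.imread('pics/scene1.png')[140:280,225:395];cv2.imwrite('pics/s1z.png',cv2.resize(a,None,fx=4,fy=4,interpolation=cv2.INTER_CUBIC))
E
```

```text
(no output)
```

View pics/t1z.png

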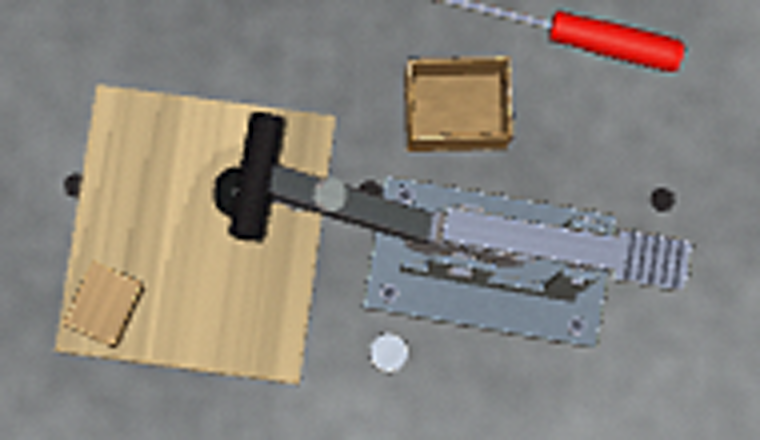

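View pics/s1z.png

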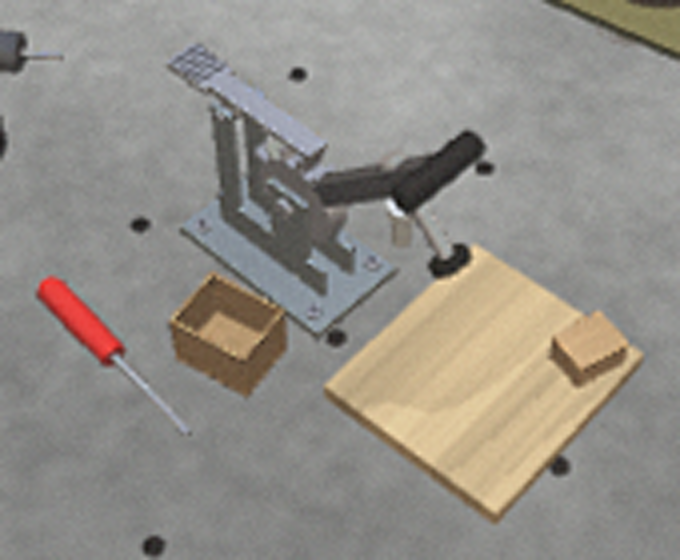

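```bash
python3 - <<'E'
from h import *
import pickle
d=pickle.load(open('c1.pkl','rb'));t=d['top'];s=d['scene']
T=lambda u,v:(240+u/4,170+v/4); S=lambda u,v:(225+u/4,140+v/4)
# base plate corners z=.012
c=[ray(t,T(*p),.012)[:2] for p in((390,178),(362,307),(597,345),(622,212))]
print(np.round(c,4).tolist(), [np.linalg.norm(c[i]-c[i-1]) for i in range(4)])
A=(c[0]+c[1])/2;B=c[2]; 
xd=c[1]-c[2];xd/=np.linalg.norm(xd);yd=np.array([-xd[1],xd[0]])
org=A-xd*.063
print('xd',xd,'org',org,'yaw',np.degrees(np.arctan2(xd[1],xd[0])))
tail=org-xd*.125
print('tail pred',tail,'top px',proj(t,[*tail,.171]),'scene',proj(s,[*tail,.171]))
tc=[ray(t,T(*p),.171)[:2] for p in((628,232),(692,240),(684,288),(622,278))]
print('tail corners',np.round(tc,4).tolist())
for p in tc: print('local',(p-org)@xd,(p-org)@yd)
# triangulate bar ends
tb=[T(265,120),T(247,236)]; 
def tri(a,b):
    X=cv2.triangulatePoints(P(t),P(s),np.array(a,float).reshape(2,1),np.array(b,float).reshape(2,1));return (X[:3]/X[3]).ravel()
bc=tri(T(256,178),S(438,172));print('bar',bc,(bc[:2]-org)@xd,(bc[:2]-org)@yd, np.hypot((bc[:2]-org)@xd,bc[2]-.1))
print('tail tri',tri(T(655,260),S(200,65)))
print('pred bar ang .1', [np.round([*proj(t,[*(org+xd*.2*np.cos(.908-q)),.1+.2*np.sin(.908-q)])],1) for q in(.02,.1,.18)],T(256,178))
for nm,uv,z in(('dog',T(388,352),.05),('cartonc',T(460,100),.055),('off',T(105,303),.048)): 
    p=ray(t,uv,z)[:2]; print(nm,p,(p-org)@xd,(p-org)@yd)
E
```

```text
[[0.5895, -0.017], [0.4929, 0.002], [0.4688, -0.1715], [0.5679, -0.1902]] [np.float64(0.1745359510276852), np.float64(0.0984888040430431), np.float64(0.1751690241453853), np.float64(0.10085376163816982)]
xd [0.13742702 0.99051189] org [ 0.5325164  -0.06989566] yaw 82.10101365272718
tail pred [ 0.51533802 -0.19370965] top px [405.97130228 234.92297255] scene [272.48242927 154.77111176]
tail corners [[0.5333, -0.17], [0.5289, -0.2125], [0.4968, -0.2069], [0.5025, -0.1659]]
local -0.09901691603635854 -0.014494461329943888
local -0.14174928536691117 -0.016004347697654707
local -0.14060565845078438 0.016503722036950864
local -0.09918082411902436 0.016494103554935382
bar [0.55403566 0.07633194 0.23661992] 0.14779750806000705 -0.00121946456553306 0.20126873789337826
tail tri [ 0.51459189 -0.1872024   0.16774303]
pred bar ang .1 [array([312.2, 215.3]), array([307.5, 215.2]), array([303.3, 215.1])] (304.0, 214.5)
dog [ 0.45788497 -0.01628277] 0.04284783043427998 0.08129117730790537
cartonc [ 0.6417854  -0.06560475] 0.019266719279892302 -0.1076425645434113
off [0.48857435 0.18781343] 0.24922510042711735 0.07894131533909106
```

```bash
python3 -m creep '[[[0,0,-30],0,0],[[0,0,-30],0,0],[[0,0,-30],0,0],[[0,0,-30],0,0],[[0,0,-30],0,0],[[-27,-30,0],0,0],[[-27,-30,0],0,0],[[-27,-30,0],0,0],[[-27,-30,0],0,0],[[-27,-30,0],0,0]]'
```

```text
clock: 1.1
tool_pos: [0.3174, 0.3765, 0.4024]
tcp_rot: [[-0.913, 0.408, -0.0], [0.408, 0.913, -0.001], [-0.0, -0.001, -1.0]]
contact_force: [0.2, 0.1, -0.0]
opening: 0.115
```

```bash
python3 -m creep '[[[-28,-30,0],0.1,0],[[-28,-30,0],0,0],[[-28,-30,0],0,0],[[-28,-30,0],0,0],[[-28,-30,0],0,0],[[-28,-30,0],0,0],[[-28,-30,0],0,0],[[-28,-30,0],0,0],[[0,0,0],0,0]]'
```

```text
clock: 2.0
tool_pos: [0.3965, 0.0544, 0.4025]
tcp_rot: [[-0.862, 0.506, -0.0], [0.506, 0.862, -0.003], [-0.001, -0.002, -1.0]]
contact_force: [-0.0, 0.3, -0.5]
opening: 0.004
```

```bash
python3 -m creep '[[[0,0,0],0.118,0],[[0,0,0],0.118,0],[[0,0,0],0.118,0],[[0,0,0],0.118,0],[[0,0,0],0.118,0],[[0,0,0],0.118,0],[[0,0,0],0.118,0],[[0,0,0],0.118,0],[[0,0,0],0.118,0],[[0,0,0],0.118,0],[[0,0,0],0,0]]'
```

```text
clock: 3.1
tool_pos: [0.3957, 0.0607, 0.4025]
tcp_rot: [[0.129, 0.992, -0.001], [0.992, -0.129, 0.0], [0.0, -0.001, -1.0]]
contact_force: [0.1, 0.1, -1.2]
opening: 0.001
```

```bash
python3 -m creep '[[[-30,19,0],0,0],[[-30,19,0],0,0],[[-30,19,0],0,0],[[-30,19,0],0,0],[[-30,19,0],0,0],[[-30,19,0],0,0],[[-30,19,0],0,0],[[-30,19,0],0,0],[[0,0,0],0,0],[[0,0,0],0,0]]'
python3 - <<'E'
from h import *
import pickle
s=read_state(); print(s['tool_pos'],s['contact_force'])
c=snap('wrist','w1.png');snap('top','top2.png')
org=np.array([.5325,-.0699]);xd=np.array([.1374,.9905])
for l in(-.095,-.125,-.145): print(proj(c,[*(org+xd*l),.171]))
E
```

```text
clock: 4.1
tool_pos: [0.5156, -0.1974, 0.402]
tcp_rot: [[0.128, 0.992, -0.001], [0.992, -0.128, 0.001], [0.001, -0.001, -1.0]]
contact_force: [-0.6, -0.2, -0.5]
opening: 0.001
[ 0.51560866 -0.19742838  0.40203893] [-0.62193439 -0.17679191 -0.45162689]
[316.5429986  151.11247133]
[316.32590043 173.89390983]
[316.1868897  188.48115595]
```

View pics/w1.png

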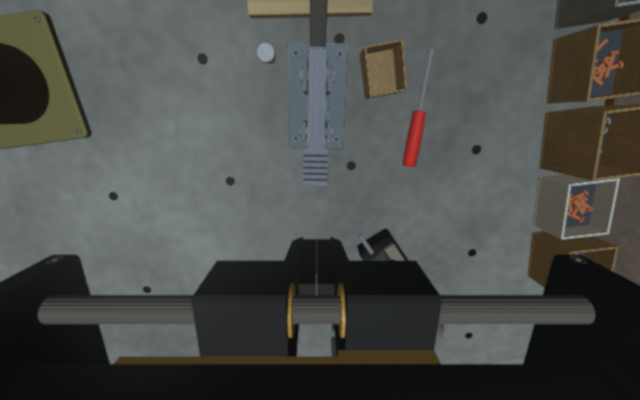

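```bash
python3 -m creep '[[[0,0,30],0,0],[[0,0,40],0,0],[[0,0,40],0,0],[[0,0,40],0,0],[[0,0,30],0,0],[[0,0,15],0,0],[[0,0,8],0,0],[[0,0,5],0,0],[[0,0,0],0,0],[[0,0,0],0,0]]'
```

```text
clock: 5.2
tool_pos: [0.5163, -0.1977, 0.1956]
tcp_rot: [[0.129, 0.992, 0.002], [0.992, -0.129, -0.0], [-0.0, 0.002, -1.0]]
contact_force: [0.5, 0.2, 0.4]
opening: 0.001
```

Tips at 0.182, 11 mm above the tail. Press slowly.

```bash
python3 -m creep '[[[0,0,4],0,0],[[0,0,4],0,0],[[0,0,4],0,0],[[0,0,3],0,0],[[0,0,3],0,0],[[0,0,3],0,0]]'; python3 -m creep '[[[0,0,3],0,0],[[0,0,3],0,0],[[0,0,0],0,0]]'
```

```text
clock: 5.8
tool_pos: [0.5157, -0.1998, 0.1741]
tcp_rot: [[0.131, 0.991, 0.001], [0.991, -0.131, -0.003], [-0.002, 0.001, -1.0]]
contact_force: [-1.9, -3.6, 5.2]
opening: 0.002
clock: 6.1
tool_pos: [0.5157, -0.1997, 0.1676]
tcp_rot: [[0.131, 0.991, 0.001], [0.991, -0.131, -0.002], [-0.002, 0.001, -1.0]]
contact_force: [-0.8, -4.6, 3.1]
opening: 0.004
```

```bash
python3 -m creep '[[[0,0,2],0,0],[[0,0,2],0,0],[[0,0,0],0,0]]'; python3 -m creep '[[[0,0,2],0,0],[[0,0,2],0,0],[[0,0,0],0,0]]'
```

```text
clock: 6.4
tool_pos: [0.5157, -0.1994, 0.1636]
tcp_rot: [[0.131, 0.991, 0.001], [0.991, -0.131, -0.002], [-0.002, 0.001, -1.0]]
contact_force: [-0.7, -4.9, 3.0]
opening: 0.006
clock: 6.7
tool_pos: [0.5159, -0.1993, 0.1615]
tcp_rot: [[0.131, 0.991, 0.002], [0.991, -0.131, -0.002], [-0.001, 0.002, -1.0]]
contact_force: [-4.0, -4.1, 18.7]
opening: 0.006
```

```bash
python3 -m creep '[[[0,0,1.5],0,0],[[0,0,0],0,0],[[0,0,0],0,0]]'; python3 -m creep '[[[0,0,-5],0,0],[[0,0,-15],0,0],[[0,0,-30],0,0],[[0,0,-40],0,0],[[0,0,-40],0,0],[[0,0,-40],0,0],[[0,0,0],0,0],[[0,0,0],0,0]]'
python3 - <<'E'
from h import *
import pickle
s=read_state(); print(s['tool_pos'],s['contact_force'])
c=snap('wrist','w2.png');d={'scene':snap('scene','scene3.png'),'top':snap('top','top3.png')};pickle.dump(d,open('c3.pkl','wb'))
a=cv2.imread('pics/scene3.png')[140:280,225:395];cv2.imwrite('pics/s3z.png',cv2.resize(a,None,fx=4,fy=4,interpolation=cv2.INTER_CUBIC))
E
```

```text
clock: 7.0
tool_pos: [0.516, -0.1993, 0.1611]
tcp_rot: [[0.131, 0.991, 0.003], [0.991, -0.131, -0.002], [-0.001, 0.003, -1.0]]
contact_force: [-6.6, -2.3, 27.6]
opening: 0.003
clock: 7.8
tool_pos: [0.5159, -0.1964, 0.3281]
tcp_rot: [[0.128, 0.992, 0.001], [0.992, -0.128, 0.002], [0.002, 0.0, -1.0]]
contact_force: [-0.6, -0.1, -0.7]
opening: 0.006
[ 0.51592588 -0.19640753  0.32809171] [-0.64760415 -0.05774608 -0.70696041]
```

View pics/s3z.png

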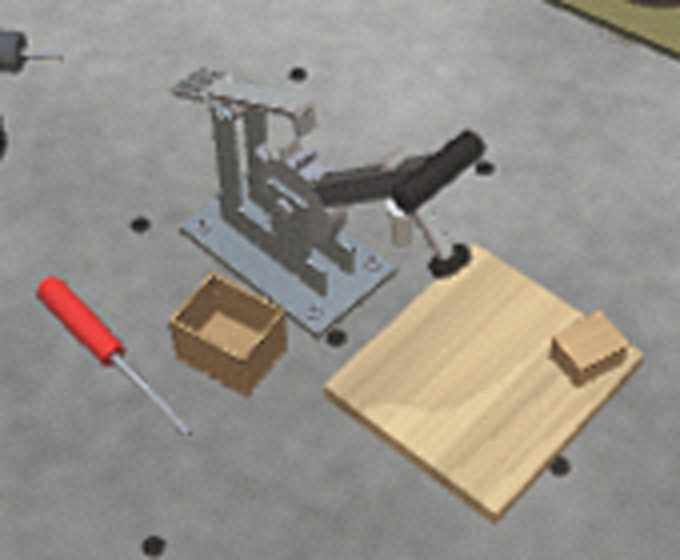

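```bash
python3 -m creep '[[[28,0,0],0,0],[[28,0,0],0,0],[[28,0,0],0,0],[[28,0,0],0,0],[[28,0,0],0,0],[[28,0,0],0,0],[[28,0,0],0,0],[[28,0,0],0,0],[[28,1,0],0,0],[[26,1,0],0,0],[[0,0,0],0,0],[[0,0,0],0,0]]'; python3 - <<'E'
from h import *
c=snap('wrist','w3.png')
s=read_state(); p=s['tool_pos'];org=np.array([.5325,-.0699]);xd=np.array([.1374,.9905]);yd=np.array([-xd[1],xd[0]])
print((p[:2]-org)@xd,(p[:2]-org)@yd,p,proj(c,[*(org+xd*.148),.237]))
E
```

```text
clock: 9.15
tool_pos: [0.553, 0.0777, 0.3268]
tcp_rot: [[0.129, 0.992, -0.003], [0.992, -0.129, -0.001], [-0.001, -0.003, -1.0]]
contact_force: [-0.2, -0.9, -0.4]
opening: 0.005
0.1478406667904002 -0.0002759446011454594 [0.55308727 0.0765028  0.3272161 ] [317.24589098 212.16639727]
```

View pics/w3.png

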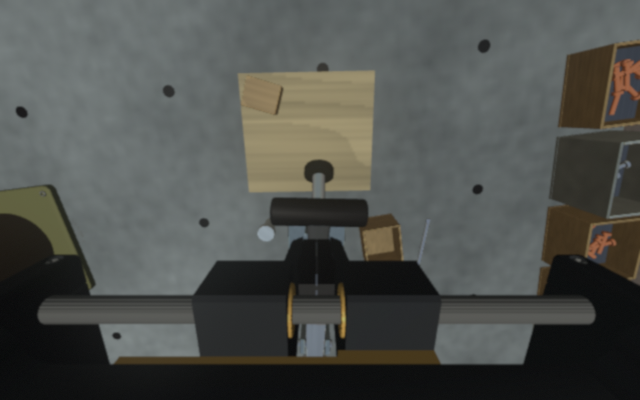

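```bash
python3 -m creep '[[[0,0,15],0,0],[[0,0,20],0,0],[[0,0,15],0,0],[[0,0,8],0,0],[[0,0,4],0,0],[[0,0,0],0,0],[[1,0,3],0,0],[[2,0,2],0,0]]'; python3 -m creep '[[[3,0,4],0,0],[[3,0,4],0,0],[[3,0,4],0,0],[[3,0,4],0,0]]'
```

```text
clock: 10.0
tool_pos: [0.5549, 0.0805, 0.2622]
tcp_rot: [[0.13, 0.992, 0.002], [0.992, -0.13, 0.0], [0.001, 0.002, -1.0]]
contact_force: [-0.3, -0.3, 3.6]
opening: 0.003
clock: 10.4
tool_pos: [0.5569, 0.0946, 0.2464]
tcp_rot: [[0.128, 0.992, 0.004], [0.992, -0.128, 0.003], [0.003, 0.003, -1.0]]
contact_force: [-0.3, 2.1, 7.0]
opening: 0.0
```

```bash
python3 -m creep '[[[0,0,4],0,0],[[0,0,4],0,0],[[1,0,4],0,0],[[2,0,4],0,0],[[2.5,0,4.3],0,0],[[2.5,0,4.3],0,0],[[2.3,0,4.5],0,0],[[2.3,0,4.5],0,0]]'; python3 - <<'E'
from h import *
s=read_state(); p=s['tool_pos'];org=np.array([.5325,-.0699]);xd=np.array([.1374,.9905]);yd=np.array([-xd[1],xd[0]])
zb=p[2]-.026-.1; print((p[:2]-org)@xd,(p[:2]-org)@yd,p[2],'bar x',np.sqrt(.04-zb**2),'th',np.arcsin(zb/.2))
E
```

```text
clock: 11.2
tool_pos: [0.5596, 0.1091, 0.2132]
tcp_rot: [[0.127, 0.992, 0.006], [0.992, -0.127, 0.005], [0.006, 0.005, -1.0]]
contact_force: [1.7, 5.9, 7.2]
opening: 0.005
0.1809876941214246 -0.002298129559798909 0.21319991078496442 bar x 0.17998937623952768 th 0.45114865935939286
```

```bash
python3 -m creep '[[[2,0,4.5],0,0],[[2,0,4.5],0,0],[[1.9,0,4.6],0,0],[[1.9,0,4.6],0,0],[[1.6,0,4.7],0,0],[[1.6,0,4.7],0,0],[[1.4,0,4.8],0,0],[[1.4,0,4.8],0,0],[[1.1,0,4.9],0,0],[[1.1,0,4.9],0,0],[[0.9,0,4.9],0,0],[[0.9,0,4.9],0,0]]'; python3 - <<'E'
from h import *
s=read_state(); p=s['tool_pos'];org=np.array([.5325,-.0699]);xd=np.array([.1374,.9905]);yd=np.array([-xd[1],xd[0]])
zb=p[2]-.026-.1; print((p[:2]-org)@xd,(p[:2]-org)@yd,p[2],'bar x',np.sqrt(.04-zb**2),'th',np.arcsin(zb/.2))
E
```

```text
clock: 12.4
tool_pos: [0.5598, 0.1227, 0.1545]
tcp_rot: [[0.13, 0.992, 0.0], [0.992, -0.13, -0.0], [0.0, 0.0, -1.0]]
contact_force: [0.8, 3.6, 4.8]
opening: 0.004
0.194491576242715 -0.0005637495033953241 0.15445608290189894 bar x 0.19796527813200035 th 0.14276488840805343
```

Remaining about 28 mm down, x +3; then watch the force.

```bash
python3 -m creep '[[[1,0,4],0,0],[[1,0,4],0,0],[[1,0,4],0,0],[[0.5,0,4],0,0],[[0.5,0,3],0,0],[[0,0,3],0,0]]'; python3 -m creep '[[[0,0,2],0,0],[[0,0,2],0,0],[[0,0,1],0,0],[[0,0,0],0,0]]'
```

```text
clock: 13.0
tool_pos: [0.5602, 0.1258, 0.1325]
tcp_rot: [[0.13, 0.991, -0.0], [0.991, -0.13, -0.001], [-0.001, 0.0, -1.0]]
contact_force: [2.1, -0.9, 2.5]
opening: 0.004
clock: 13.4
tool_pos: [0.5596, 0.1265, 0.1276]
tcp_rot: [[0.13, 0.992, -0.001], [0.992, -0.13, -0.0], [-0.0, -0.001, -1.0]]
contact_force: [1.5, -0.3, 1.3]
opening: 0.005
```

```bash
python3 -m creep '[[[0,0,1],0,0],[[0,0,1],0,0],[[0,0,0],0,0]]'; python3 -m creep '[[[0,0,1],0,0],[[0,0,1],0,0],[[0,0,0],0,0]]'
```

```text
clock: 13.7
tool_pos: [0.5596, 0.1266, 0.1265]
tcp_rot: [[0.13, 0.992, -0.001], [0.992, -0.13, 0.0], [0.0, -0.001, -1.0]]
contact_force: [-0.7, -1.4, 9.5]
opening: 0.005
clock: 14.0
tool_pos: [0.5596, 0.1266, 0.1264]
tcp_rot: [[0.13, 0.992, -0.0], [0.992, -0.13, 0.001], [0.001, -0.0, -1.0]]
contact_force: [-4.5, -1.1, 25.0]
opening: -0.004
```

```bash
python3 -m creep '[[[0,0,-3],0,0],[[0,0,-5],0,0],[[0,0,-15],0,0],[[0,0,-30],0,0],[[0,0,-40],0,0],[[0,0,-40],0,0],[[0,0,-40],0,0],[[0,0,-40],0,0],[[0,-40,0],0,0],[[0,-40,0],0,0],[[0,-40,0],0,0],[[0,0,0],0,0],[[0,0,0],0,0]]'
python3 - <<'E'
from h import *
import pickle
d={'scene':snap('scene','scene4.png'),'top':snap('top','top4.png')}
t=d['top'];s=d['scene'];org=np.array([.5325,-.0699]);xd=np.array([.1374,.9905])
print('bar pred',proj(t,[*(org+xd*.2),.112]),proj(s,[*(org+xd*.2),.112]))
a=cv2.imread('pics/scene4.png')[140:280,225:395];b=cv2.imread('pics/top4.png')[170:280,240:430]
cv2.imwrite('pics/s4z.png',cv2.resize(a,None,fx=4,fy=4,interpolation=cv2.INTER_CUBIC))
cv2.imwrite('pics/t4z.png',cv2.resize(b,None,fx=4,fy=4,interpolation=cv2.INTER_CUBIC))
E
```

```text
clock: 15.3
tool_pos: [0.4403, 0.1426, 0.3367]
tcp_rot: [[0.128, 0.992, -0.001], [0.992, -0.128, 0.0], [0.0, -0.001, -1.0]]
contact_force: [0.5, -0.8, -0.1]
opening: 0.004
bar pred [286.47130532 218.55897416] [345.69561562 218.32269759]
```

View pics/s4z.png

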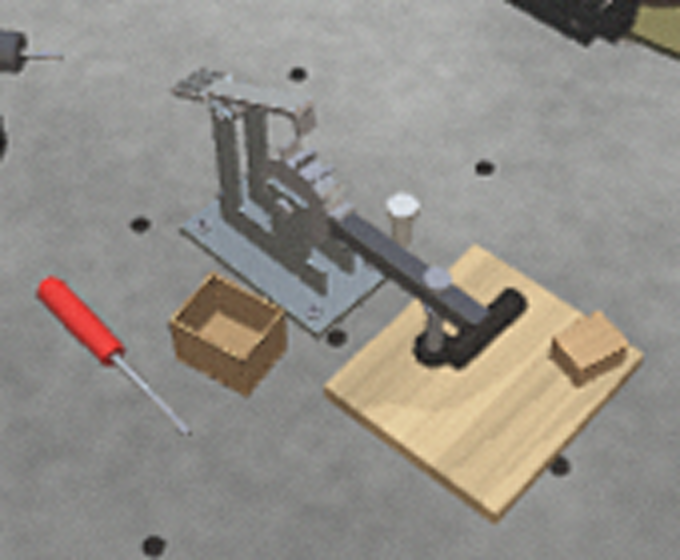

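View pics/t4z.png

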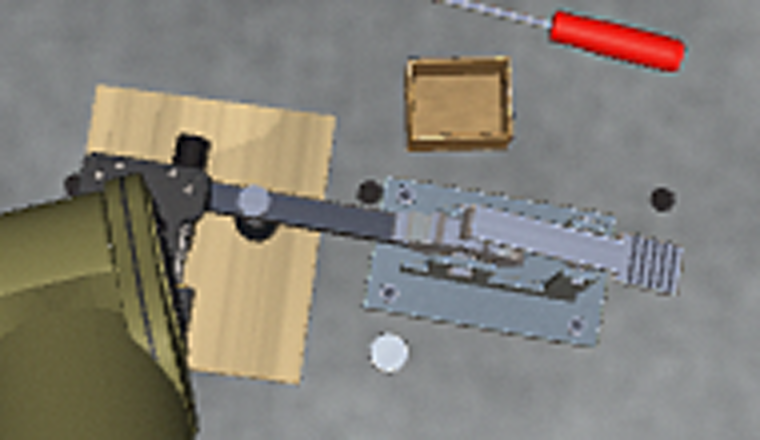

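The final pictures show the arm level with its bar at scene zoom (490,325), where it was predicted (483,313 at the crest). The foot is on the panel, and the pawl is tilted out exactly as it was before. The panel corners and bystanders sit at the same pixels as at the start. The hand is clear.

```bash
python3 -c "
from station import *
s=read_state();print(s['contact_force'],max(abs(s['joint_velocities'])),s['clock'])
print(hand_in())"
```

```text
[0.03128595 0.17927977 0.45442912] 0.6502309933959738 15.4
the job is handed in; nothing more can be done
None
```

The hold-down is set and the job was handed in at about 15.4 s; the hand-in gives no verdict.

- **Pawl:** I pressed the tail down with closed fingertips until it met its end stop. The force rose to 28 N with the fingertips at about 147 mm, against roughly 148 mm expected. The pictures after the press and after the push show the nose up, clear of the teeth.
- **Arm:** I pushed the cross bar down along its arc with about 3 to 9 N. It stopped hard at 25 N with the fingertips at 112.4 mm, and the bar's top should end at 112 mm, so the foot is seated.
- **Surroundings:** In the last pictures the visible corners of the panel, the offcut, screwdriver, carton and bench dog are at the same pixels as at the start. The robot's arm hid part of the panel in the top view, so I checked that part in the scene view. I did not compare the drill and clamp after the move; the hand stayed away from both.
- **Hand:** It was raised more than 200 mm and moved aside, with the contact force near zero. I did not measure the pawl or arm joint angles directly; those rest on the pictures, heights and forces.

No check failed or disagreed.

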